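# Wedge the rocking bead chest until it stands firm

## Robot

A 7-joint arm with a two-finger parallel gripper is mounted at the origin on the work surface. World frame = base frame: x ahead of the robot, y to its left, z up, the work surface at z = 0. Lengths are in m, angles in rad, forces in N, time in s.
With the tool pointing down it reaches from about 0.425 to 0.925 m from the base axis. Payload 6.8 kg.
Tool frame: the origin (TCP) lies midway between the tips of the shut fingers; the grasp point (between the pads) lies 19 mm behind it (r.grip_point_offset is the distance from the TCP to the grasp point, in m); z points along the fingers, y is the direction in which the jaws open and shut (so a half turn about z gives the same grasp; the last joint's range is limited). The gripper opens to 85 mm and grips with 20 to 120 N. Pads are 22 mm wide; open, the fingers measure 114 mm over their backs; the gripper's body (76 mm by 85 mm) begins 54 mm behind the grasp point. The pads swing forward as they close: fully open they stand 13 mm farther back than shut.
Start: joints at [-1.338, 0.477, 0.022, 1.555, -0.011, 1.109, -0.083], TCP at [0.226, 0.636, 0.209] pointing down, gripper open.
Joint ranges: [-2.96, 2.96], [-0.34, 2.1], [-1.41, 1.46], [0.24, 2.44], [-1.37, 4.51], [0.17, 1.92], [-2.96, 2.96]. Speed limits (rad/s): [2.39, 2.39, 3.14, 3.14, 3.14, 3.14, 3.14].

## Interface

Orientations are given as a rotation vector (axis times angle).
In Python, from bench import r, grab_frame, camera_params gives the robot as it stands.
- The arm moves only by the tool carry_out, never from a script. Its argument "motion" is text: rows parted by semicolons, each of 5 numbers parted by spaces: the closure, from 0 (fully open) to 1 (shut), then the shift along the tool's x, y, z in mm, then the turn about the tool's z in rad. In form: fingers dx dy dz twist; .... A call has exactly 8 rows; each row shifts and turns the commanded pose from where the row before left it, along the tool's axes as they then stand; what a row does not reach is not made up. A row lasts 1/8 s, in which the tool goes at most 62.5 mm and 10.7 degrees, less where a joint would pass 70% of its speed; a pose out of reach is approached as far as the arm can. A call with a gripper value outside its range is refused whole. The fingers move at their own pace and stop on an object; "newtons" is the grip in N (left out, the last holds). Time passes only in rows, so rows that do not move let the fingers close, or fill a call up. It gives the time, the measured TCP pose, the force and the opening at its end, in the units of the state.
- r.get_obs(): the state, without advancing time (a new reading comes with each control period).
- grab_frame(name): name is "side" or "top" or "wrist"; returns the picture (420x560x3 uint8, red, green, blue); there is no depth.
- camera_params(name): a dict with "fx", "fy", "cx", "cy" (pixels), "eye" and "attitude" of the camera in the world. Camera axes: x right, y down, z forward; pixel columns grow to the right and rows downward; lengths in m; the calibration is good to about 2 mm. The wrist camera is an equidistant fisheye: a pixel r from the principal point sees the ray r / f radians off the axis. A picture is of the moment at which its call begins: read the wrist's pose just before it. camera_params takes no time and is no camera call; for the wrist camera it gives the pose at the moment of the call.
- r.hand_in(): hands the job in, once; it reports no verdict.
The state is a dict: "clock": time; "joints": joint angles; "qvel": joint speeds; "tau": joint torques, N m; "tcp_pos": TCP position; "orientation": TCP orientation; "contact_force": force on the tool from outside, world axes, zero at the start; "moment": the same for the moment, N m; "grip_width": finger opening in m.
Only numpy, scipy, OpenCV 4.12 (cv2) and the standard library are available. Lean on these libraries where they do the work, as an engineer would, in place of code of your own. Each camera call takes 0.05 s, during which the arm holds its last target.

## Task

The small oak bead chest rocks, because the foot under the brass-capped corner that the beech wedge points at is worn short. With the fingertips push the wedge in under that foot until it is just snug, then press firmly down on that brass corner to feel that it no longer dips (push the wedge farther if it does), and let go, leaving the chest level and standing where it stood. Only push and press: pinch or pick up nothing, and leave the things on and around the chest alone.

Things in the scene. Friction and masses are not known exactly. Their poses are not given: they have to be found in the camera images.
- chest: oak bead chest, 220 long (its x) x 164 wide (its y) x 72 high, about 1.0 kg, loose on four domed rubber feet; six drawers with brass knobs in its -y side. Origin: at table height below the worn foot's centre; z up. Covers x -18 to 202, y -18 to 146. Good feet, 14 high, at (184, 0), (184, 128), (0, 128). Base board 14 above the table. Slides if pushed sideways with over about 5 N
- worn_foot (a point): the chest's origin, at table height below the worn rubber foot. The foot's underside (dome of radius 9) is 3 to 9 above the table with the chest level: a different gap each time, not seen from above, to be found by feel. The chest rests level on the other three; about 2 N down on the corner over this foot rocks it down until the foot meets what is under it
- corner_top (a point): middle of the upper face of the brass plate over the worn foot (the plate the wedge points at; it also has brass down its sides). 74 above the table when the chest is level, straight above the chest's origin; axes as the chest's
- corner_cap: that brass plate, 40 x 40 x 2; all four corners of the chest's top have one. Origin: middle of its underside, 72 above the table
- wedge: pale beech wedge, 120 long (x) x 40 wide (y), 50 g, flat on the table before the chest's end. Thin end x = +60, 1.5 high; thick end x = -60, 16.5 high; even slope. Origin: middle of underside; z up. At first it points along the chest's x within 0.15 rad, on the worn foot's line within 12, thin end 28 to 58 short of the foot. Slides under 1 N until it meets the foot; then the push needed climbs steeply
- wedge_butt (a point): middle of the wedge's thick end face (40 wide, 16.5 high), 8 above the table; axes as the wedge's: x points from here to the thin end
- case_top: clear plastic bead case, 95 x 75 x 24, lying on top of the chest at its far end; a bystander. Origin: middle of its underside
- bead_jar: amber glass bead jar, 36 across, 48 high, standing on top of the chest; a bystander. Origin: middle of its underside
- spool_gold: spool of gold wire, 46 across, 40 high, standing on the table to one side of the wedge (about 130 from the chest's worn foot across its length); a bystander. Origin: middle of its underside
- spool_copper: spool of copper wire, 40 across, 32 high, on the table in front of the chest's drawers; a bystander. Origin: middle of its underside
- pliers_blue: pliers with blue handles, 150 x 55 x 14, lying on the table on the other side of the wedge (about 150 across from its line); a bystander. Origin: middle of its underside
- case_table: clear plastic bead case, 150 x 95 x 28, on the table at the right; a bystander. Origin: middle of its underside
- hammer: small hammer, 230 long, lying on the table at the left; a bystander
There are look-alikes about, which are no part of the job. Of the things like the wedge, leave any that is pink or red; of the rest the smaller one is meant.

How it is judged:
On the way, in this order (a step that is already met when the one before it is completed fails the run):
1. the wedge's thin end has been pushed under the worn foot (x of chest in the frame of wedge between -0.05 and 0.056 m and y of chest in the frame of wedge between -0.022 and 0.022 m), for 0.1 s.
2. the fingertips press the brass corner down with more than 4 N, the wedge carries the load, and the corner stays level (2 mm below to 1.5 mm above its height of 74 mm) (contact force between the fingers and corner_cap above 4 N and contact force between wedge and chest above 1.5 N and height (world z) of corner_top between 0.072 and 0.0755 m), for 0.3 s.
At the end, for the whole second after the job is handed in: The wedge lies flat under the worn foot (foot centre 4 mm or more in from the thin end, within 22 mm of the middle line); the brass corner is level (74 mm high, -2 to +1.5), the chest within 0.02 rad of level, both at rest. Pressed with over 4 N for 0.3 s, the corner stayed so (all of step 1 and height (world z) of corner_top between 0.072 and 0.0755 m and angle between chest's own z axis and vertical below 0.02 rad and linear speed of each of chest, wedge below 0.01 m/s and height (world z) of wedge below 0.004 m); the robot touches nothing.
It fails at once if the wedge is picked up (more than 12 mm) or turned over (height (world z) of wedge above 0.012 m or angle between wedge's own z axis and vertical above 0.25 rad).
It fails at once if the wedge is pinched or rammed (more than 30 N from the fingers) (contact force between the fingers and wedge above 30 N).
It fails at once if the chest is lifted or tipped (more than 12 mm, 0.13 rad) (height (world z) of chest above 0.012 m or angle between chest's own z axis and vertical above 0.13 rad).
It fails at once if the chest is shoved out of its place (more than 12 mm) (distance of chest from where it was at the start of the episode above 0.012 m).
It fails at once if one of the other things is moved more than 30 mm (distance of any of case_top, bead_jar, spool_gold, spool_copper, pliers_blue, case_table, hammer from where it was at the start of the episode above 0.03 m).
It also fails if it takes over 45 s, if anything falls off the work surface, if the arm or the gripper's body presses on something with over 40 N, if the wrist force passes 120 N, or if a joint passes its speed limit or range.

## Working session

There is one attempt and no reset: what is moved stays moved. The work goes in short steps, Python scripts to look and compute and a tool call to move; the robot and the scene stay as the last step left them, time stands still between calls to the robot, and variables do not carry over. Pictures are saved under pics/ and viewed, and the job is handed in when it is done.

Besides the shell and the picture viewer there is one more tool, called after "Emit:" as name(argument=value, ...) on one line, values as JSON. carry_out: Moves the arm, as the interface text tells. Its arguments: {"type":"object","properties":{"motion":{"type":"string"},"newtons":{"type":"number"}},"required":["motion"]}

```bash
mkdir -p pics; ls; cat > h.py <<'E'
import numpy as np, cv2, json
from bench import r, grab_frame, camera_params
from scipy.spatial.transform import Rotation as R
E
python3 - <<'E'
from h import *
for n in ["side","top","wrist"]:
    p=camera_params(n); print(n,p)
    im=grab_frame(n); cv2.imwrite(f"pics/{n}0.png",im[:,:,::-1])
print(r.get_obs())
E
```

```text
pics
side {'fx': 425.32480000069626, 'fy': 425.32480000069626, 'cx': 281.26504771113594, 'cy': 210.67139662887655, 'eye': array([0.83448169, 0.82581184, 0.73023831]), 'attitude': array([-0.435116  , -2.63477708,  1.35753794])}
top {'fx': 440.84719803105094, 'fy': 440.84719803105094, 'cx': 278.3599762042255, 'cy': 211.95732136419656, 'eye': array([ 0.32360719, -0.02845287,  1.51175751]), 'attitude': array([-2.13101433,  2.14018779, -0.16145528])}
wrist {'fx': 325.19226210127806, 'fy': 325.19226210127806, 'cx': 278.24696823065267, 'cy': 209.04622981650223, 'eye': array([0.1481569 , 0.66320479, 0.37298245]), 'attitude': array([2.33920152, 1.65488553, 0.26799715])}
{'clock': 0.15, 'joints': array([-1.33810199,  0.47762961,  0.02231597,  1.55619502, -0.01152052,
        1.10932868, -0.08309888]), 'qvel': array([ 0.00122245, -0.00127404,  0.00108998, -0.0043368 , -0.00107483,
       -0.00237924, -0.00029837]), 'tau': array([ 2.14303764e-03, -5.96921933e+01,  1.60980720e+00, -2.81493348e+01,
        1.27047580e-02,  6.46390850e-03, -3.48956473e-05]), 'tcp_pos': array([0.22542903, 0.63572539, 0.20784787]), 'orientation': array([-5.32644081e-01, -3.09593089e+00,  2.23494418e-03]), 'contact_force': array([-0.63452711,  0.28262157, -0.15388549]), 'moment': array([-0.02811637, -0.00341039, -0.03461668]), 'grip_width': 0.08575213058480789}
```

View pics/side0.png

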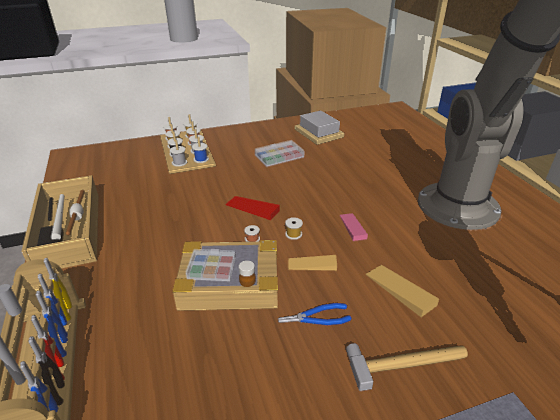

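View pics/top0.png

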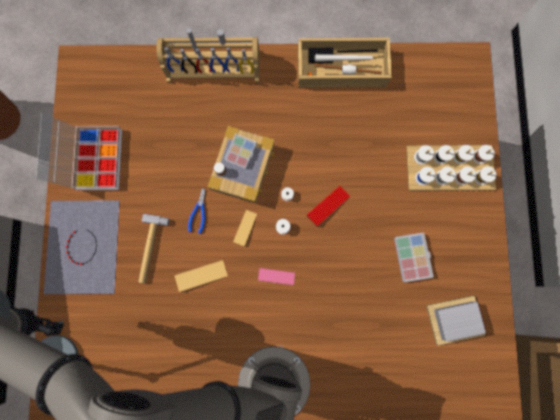

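View pics/wrist0.png

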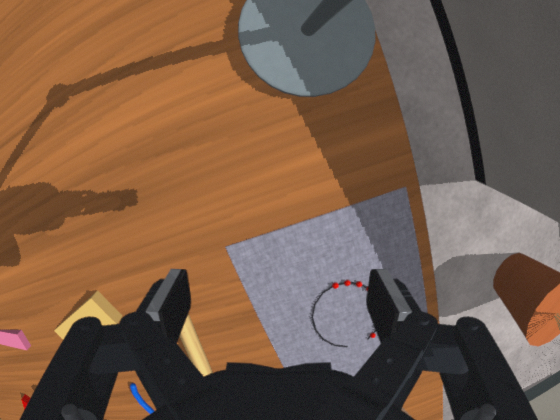

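The side view shows wedge-like things at (313,263) pale small, (403,290) pale larger, (353,227) pink and (252,208) red. In the top view they are at (245,228), (202,276), (277,277) and (328,206). Pink and red are ruled out. Of the two pale ones, the smaller at side (313,263) / top (245,228) is meant, and it also points at a chest corner. I'll confirm that in an enlarged crop.

```bash
python3 - <<'E'
from h import *
a=cv2.imread("pics/side0.png")[220:330,165:365]; a=cv2.resize(a,None,fx=4,fy=4,interpolation=cv2.INTER_CUBIC); cv2.imwrite("pics/side0c.png",a)
b=cv2.imread("pics/top0.png")[115:295,165:345]; b=cv2.resize(b,None,fx=3.3,fy=3.3,interpolation=cv2.INTER_CUBIC); cv2.imwrite("pics/top0c.png",b)
E
```

```text
(no output)
```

View pics/side0c.png

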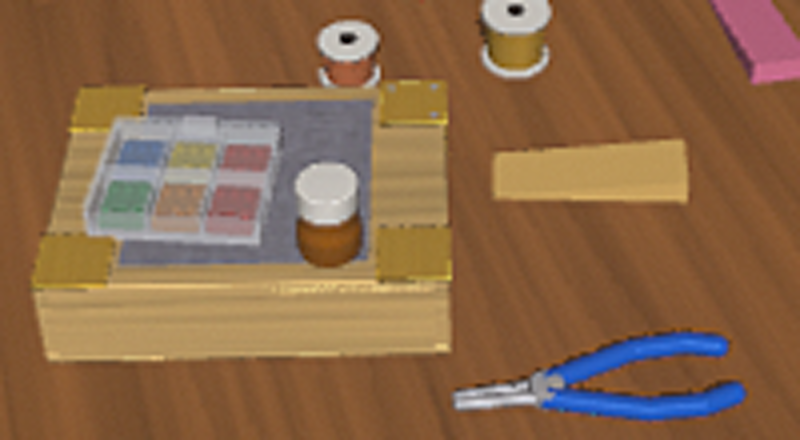

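View pics/top0c.png

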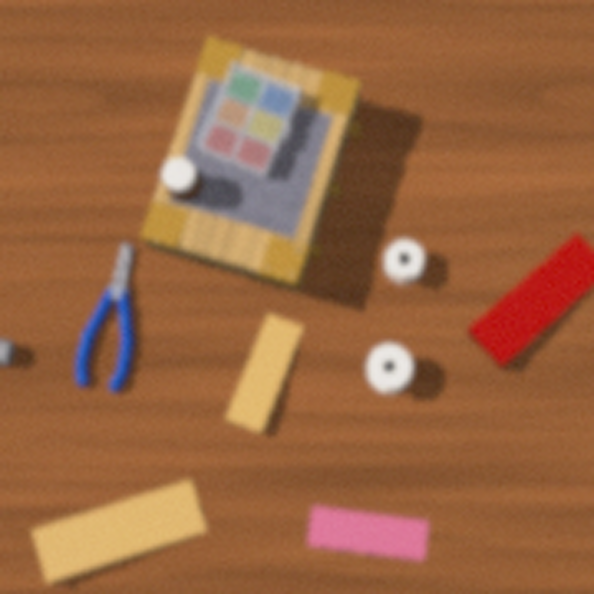

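The small pale wedge is at side crop (590,172) / top crop (265,373). It tapers toward the chest and points at the brass corner on the drawer/spool side (side crop (412,102), top crop (280,255)). Next is a rough fix from both views.

```bash
cat >> h.py <<'E'
def ray(p,uv,fish=False):
    u=(uv[0]-p['cx'])/p['fx']; v=(uv[1]-p['cy'])/p['fy']
    if fish:
        t=np.hypot(u,v); d=np.array([np.sin(t)*u/t,np.sin(t)*v/t,np.cos(t)]) if t>0 else np.array([0,0,1.])
    else: d=np.array([u,v,1.])
    d=R.from_rotvec(p['attitude']).apply(d); return np.array(p['eye']),d/np.linalg.norm(d)
def onplane(p,uv,z,fish=False):
    e,d=ray(p,uv,fish); return e+d*(z-e[2])/d[2]
def proj(p,X,fish=False):
    c=R.from_rotvec(p['attitude']).inv().apply(np.asarray(X)-p['eye'])
    if fish:
        rr=np.hypot(c[0],c[1]); t=np.arctan2(rr,c[2]); return np.array([p['cx']+p['fx']*t*c[0]/rr,p['cy']+p['fy']*t*c[1]/rr])
    return np.array([p['cx']+p['fx']*c[0]/c[2],p['cy']+p['fy']*c[1]/c[2]])
def tri(rays):
    A=np.zeros((3,3));b=np.zeros(3)
    for e,d in rays:
        M=np.eye(3)-np.outer(d,d);A+=M;b+=M@e
    X=np.linalg.solve(A,b); return X,[np.linalg.norm(np.cross(X-e,d)) for e,d in rays]
E
python3 - <<'E'
from h import *
s=camera_params("side");t=camera_params("top")
S=lambda x,y:(165+x/4-.375,220+y/4-.375)
T=lambda x,y:(165+x/3.3-.35,115+y/3.3-.35)
for n,a,b in [("cornW",(447,83),(298,283)),("corn +y",(451,277),(143,240)),("far-y",(77,87),(359,80)),("far+y",(36,285),(208,38)),("thinR",(493,155),(303,323)),("thickR",(686,139),(266,433)),("thickL",(688,201),(226,420)),("thinL",(494,198),(268,314)) ]:
    X,e=tri([ray(s,S(*a)),ray(t,T(*b))]); print(n,X.round(4),np.round(e,4), onplane(s,S(*a),X[2]>.04 and .074 or .005).round(4),onplane(t,T(*b),X[2]>.04 and .074 or .005).round(4))
E
```

```text
cornW [0.592  0.0602 0.0685] [0.0014 0.0014] [0.5929 0.0673 0.074 ] [0.5923 0.0593 0.074 ]
corn +y [0.6389 0.2168 0.0694] [0.0007 0.0007] [0.6409 0.2206 0.074 ] [0.6373 0.2163 0.074 ]
far-y [ 0.805  -0.0026  0.0729] [0.0004 0.0004] [ 0.8055 -0.0014  0.074 ] [ 0.8042 -0.0025  0.074 ]
far+y [0.85   0.1539 0.0728] [0.0008 0.0008] [0.8492 0.1556 0.074 ] [0.8504 0.1536 0.074 ]
thinR [5.618e-01 5.900e-02 2.000e-04] [0.0016 0.0016] [0.5622 0.065  0.005 ] [0.5625 0.058  0.005 ]
thickR [0.4451 0.0963 0.0115] [0.0018 0.0018] [0.44   0.0906 0.005 ] [0.4472 0.0959 0.005 ]
thickL [4.608e-01 1.384e-01 1.000e-04] [0.0006 0.0006] [0.4629 0.1433 0.005 ] [0.4609 0.1376 0.005 ]
thinL [ 0.5728  0.0956 -0.0014] [0.0005 0.0005] [0.5747 0.1023 0.005 ] [0.5722 0.0949 0.005 ]
```

```bash
cat >> h.py <<'E'
def tool():
    o=r.get_obs(); return o,R.from_rotvec(o['orientation'])
def delta(target,yaw=None):
    o,q=tool(); d=q.inv().apply(np.array(target)-o['tcp_pos'])*1000
    return d.round(1)
E
python3 - <<'E'
from h import *
o,q=tool(); print(q.as_matrix().round(3))
p=camera_params("wrist"); print("cam in tool",q.inv().apply(p['eye']-o['tcp_pos']).round(4)); print((q.inv()*R.from_rotvec(p['attitude'])).as_matrix().round(3))
print(delta((0.44,0.12,0.21)))
E
```

```text
[[-0.943  0.334 -0.   ]
 [ 0.334  0.943 -0.001]
 [-0.    -0.001 -1.   ]]
cam in tool [ 8.200e-02 -1.000e-04 -1.653e-01]
[[ 0.001 -0.948 -0.317]
 [ 1.     0.001  0.001]
 [-0.001 -0.317  0.948]]
[-374.6 -414.4   -1.5]
```

```bash
python3 - <<'E'
from h import *
print(delta((0.60,0.085,0.215)))
E
```

```text
[-537.1 -393.9   -6.6]
```

Emit:
carry_out(motion="1 -40 -30 -1 0; 1 -40 -30 -1 0; 1 -40 -30 -1 0; 1 -40 -30 -1 0; 1 -40 -30 -1 0; 1 -40 -30 -1 0; 1 -40 -30 -1 0; 1 -40 -30 0 0", newtons=20)

```text
clock: 1.15
tcp_pos: [0.4476, 0.3015, 0.2156]
orientation: [-0.533, -3.096, -0.0]
contact_force: [0.4, 0.1, -0.7]
grip_width: -0.0001
```

Emit:
carry_out(motion="1 -40 -30 0 0; 1 -40 -30 0 0; 1 -40 -30 0 0; 1 -40 -30 0 0; 1 -40 -25 0 0; 1 -17 -9 0 0; 1 0 0 0 0; 1 0 0 0 0")

```text
clock: 2.15
tcp_pos: [0.599, 0.0874, 0.2153]
orientation: [-0.529, -3.095, -0.001]
contact_force: [0.0, 0.5, -1.5]
grip_width: 0.0003
```

```bash
python3 - <<'E'
from h import *
p=camera_params("wrist"); im=grab_frame("wrist"); cv2.imwrite("pics/w1.png",im[:,:,::-1]); 
json.dump({k:np.array(v).tolist() for k,v in p.items()},open("w1.json","w"))
o,q=tool(); print(o['tcp_pos'],q.as_matrix().round(3),o['contact_force'])
E
```

```text
[0.59903327 0.0876243  0.21539065] [[-0.943  0.332 -0.001]
 [ 0.332  0.943  0.001]
 [ 0.001  0.001 -1.   ]] [ 0.08238529  0.06672855 -0.13136174]
```

View pics/w1.png

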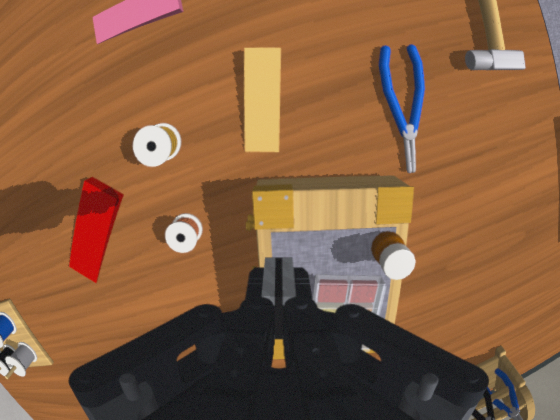

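The wrist view shows the wedge at (262,100), with its butt at the top (v≈48) and thin end at v≈152. The worn corner's brass plate is at (273,210). I'll take the exact edges from masks and an enlarged crop.

```bash
python3 - <<'E'
from h import *
im=cv2.imread("pics/w1.png")
a=cv2.resize(im[165:245,235:425],None,fx=4,fy=4,interpolation=cv2.INTER_CUBIC); cv2.imwrite("pics/w1c.png",a)
hsv=cv2.cvtColor(im,cv2.COLOR_BGR2HSV)
print(hsv[100,262],hsv[100,200],hsv[210,262],hsv[210,340],hsv[60,262],hsv[145,262])
m=np.zeros(im.shape[:2],np.uint8); sub=im[35:165,225:300].astype(int)
g=sub[:,:,1]; print(g[60,::3]); print(g[::3,37])
E
```

```text
[ 21 128 227] [ 13 163 167] [ 21 180 196] [ 19 118 218] [ 21 129 228] [ 21 131 228]
[114 110 113 111  79  75  86 193 193 193 192 192 196 193 193 194 193 195
 174 106 100 102  97  98 101]
[ 96 106 109 104 150 193 194 194 195 193 192 194 194 193 192 193 194 194
 192 192 192 195 193 193 193 194 193 192 193 193 192 193 192 192 193 193
 192 192 191 128 106  99 103 102]
```

View pics/w1c.png

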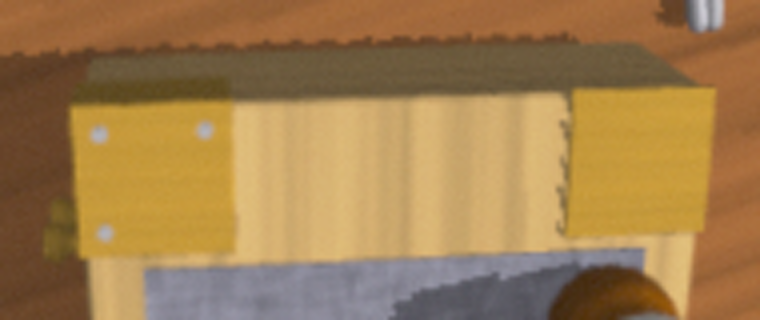

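```bash
python3 - <<'E'
from h import *
p={k:np.array(v) for k,v in json.load(open("w1.json")).items()}
im=cv2.imread("pics/w1.png")
C=lambda x,y:(235+(x+.5)/4-.5,165+(y+.5)/4-.5)
P=[onplane(p,C(*c),.074,True)[:2] for c in [(70,105),(231,100),(236,252),(78,258)]]
Q=[onplane(p,C(*c),.074,True)[:2] for c in [(571,90),(715,88),(703,235),(566,237)]]
f=np.mean(P,0); g=np.mean(Q,0); print("foot",f,"other",g,"dist",np.linalg.norm(f-g), [np.linalg.norm(P[i]-P[i-1]).round(4) for i in range(4)])
y=(g-f)/np.linalg.norm(g-f); x=np.array([y[1],-y[0]]); print("chest ang",np.arctan2(x[1],x[0]))
mask=(cv2.inRange(im,(0,150,0),(255,255,255))); sub=np.zeros_like(mask); sub[30:165,225:300]=mask[30:165,225:300]
cs,_=cv2.findContours(sub,cv2.RETR_EXTERNAL,cv2.CHAIN_APPROX_NONE); c=max(cs,key=cv2.contourArea); print(cv2.boundingRect(c))
pts=c[:,0,:].astype(float)
def fit(sel): 
    vx,vy,x0,y0=cv2.fitLine(sel.astype(np.float32),cv2.DIST_HUBER,0,.01,.01).ravel(); return np.array([x0,y0]),np.array([vx,vy])
x0,y0,w,h=cv2.boundingRect(c)
mid=(pts[:,1]>y0+8)&(pts[:,1]<y0+h-8); L=fit(pts[mid&(pts[:,0]<x0+w/2)]); Rr=fit(pts[mid&(pts[:,0]>x0+w/2)])
mh=(pts[:,0]>x0+6)&(pts[:,0]<x0+w-6); T=fit(pts[mh&(pts[:,1]<y0+10)]); B=fit(pts[mh&(pts[:,1]>y0+h-10)])
def X(a,b): t=np.linalg.solve(np.c_[a[1],-b[1]],b[0]-a[0]); return a[0]+t[0]*a[1]
# shift to outer edges by half px
L[0][0]-=.5;Rr[0][0]+=.5;T[0][1]-=.5;B[0][1]+=.5
px=[X(T,L),X(T,Rr),X(B,Rr),X(B,L)]; print(np.round(px,1))
W=[onplane(p,px[0],.0165,True),onplane(p,px[1],.0165,True),onplane(p,px[2],.0015,True),onplane(p,px[3],.0015,True)]
print(np.round(W,4)); W=np.array(W)[:,:2]
b=(W[0]+W[1])/2; t=(W[2]+W[3])/2; d=t-b; print("len",np.linalg.norm(d),"widths",np.linalg.norm(W[0]-W[1]),np.linalg.norm(W[2]-W[3]))
u=d/np.linalg.norm(d); n=np.array([-u[1],u[0]]); print("butt",b,"thin",t,"ang",np.arctan2(u[1],u[0]),"foot from thin: along",(f-t)@u,"lateral",(f-t)@n)
E
```

```text
foot [0.61711944 0.07584358] other [0.65457105 0.19602598] dist 0.12588261227016964 [np.float64(0.0403), np.float64(0.0394), np.float64(0.0399), np.float64(0.0402)]
chest ang -0.30208581829226905
(244, 47, 37, 105)
[[243.2  47.5]
 [280.8  47.5]
 [278.5 151.5]
 [244.9 151.5]]
[[0.4476 0.1002 0.0165]
 [0.4619 0.1388 0.0165]
 [0.574  0.0969 0.0015]
 [0.5607 0.0596 0.0015]]
len 0.11990305391065473 widths 0.04111983425647414 0.03961021592963285
butt [0.45476489 0.11947338] thin [0.56735473 0.07823905] ang -0.35106409574954683 foot from thin: along 0.047553217787502045 lateral 0.014864575763500705
```

Wrist fix: the foot lies 48 mm ahead of the thin end and 15 mm left of the wedge's axis. I'll push with partly open fingertips, so there are two contacts on the butt, at heading -0.262. That turns the wedge toward the foot.

First I'll cross-check heights by two views, then turn the tool.

Emit:
carry_out(motion="0.86 60 0 0 -0.076; 0.86 50 0 0 0; 0.86 40 0 0 0; 0.86 0 0 0 0; 0.86 0 0 0 0; 0.86 0 0 0 0; 0.86 0 0 0 0; 0.86 0 0 0 0")

```text
clock: 3.2
tcp_pos: [0.4569, 0.1287, 0.2154]
orientation: [-0.416, -3.114, 0.0]
contact_force: [0.2, -0.3, 0.6]
grip_width: 0.0116
```

```bash
python3 - <<'E'
from h import *
w1={k:np.array(v) for k,v in json.load(open("w1.json")).items()}
s=camera_params("side")
S=lambda x,y:(165+x/4-.375,220+y/4-.375)
C=lambda x,y:(235+(x+.5)/4-.5,165+(y+.5)/4-.5)
for n,a,b in [("plate",(447,83),C(70,105)),("plate+y",(451,277),C(715,88)),("thickR",(686,139),(243.2,47.5)),("thinR",(493,155),(244.9,151.5)),("thinL",(494,198),(278.5,151.5)),("thickLtop",(688,193),(280.8,47.5))]:
    print(n,*[np.round(v,4) for v in tri([ray(s,S(*a)),ray(w1,b,True)])])
p=camera_params("wrist"); im=grab_frame("wrist"); cv2.imwrite("pics/w2.png",im[:,:,::-1]); 
o,q=tool(); print(o['tcp_pos'],q.as_matrix().round(3),o['grip_width'],p['eye'])
print(delta((.4297,.1262,.009)))
E
```

```text
plate [0.5922 0.0629 0.0707] [0.0007 0.0007]
plate+y [0.6411 0.2207 0.0742] [0.0002 0.0002]
thickR [0.4463 0.1004 0.0148] [0.001 0.001]
thinR [0.5606 0.0596 0.    ] [0.0003 0.0003]
thinL [5.735e-01 9.710e-02 2.000e-04] [0.0007 0.0007]
thickLtop [0.4608 0.1392 0.0075] [0.0004 0.0004]
[0.45687365 0.12875437 0.21545294] [[-0.965  0.262 -0.   ]
 [ 0.262  0.965 -0.   ]
 [ 0.    -0.    -1.   ]] 0.012527990739603291 [0.37780239 0.15023224 0.38070552]
[ 25.5  -9.5 206.5]
```

View pics/w2.png

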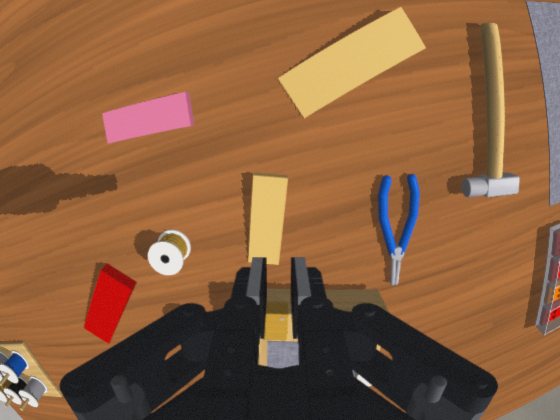

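Heights agree: plate ≈71–74 mm, wedge butt ≈15 mm, thin end ≈0. The fingertips straddle (279,262) with a 12 mm gap. Next I'll move behind the butt and go down.

Emit:
carry_out(motion="0.86 26 -9.5 0 0; 0.86 2 0 45 0; 0.86 0 0 45 0; 0.86 0 0 45 0; 0.86 0 0 45 0; 0.86 0 0 20 0; 0.86 0 0 5 0; 0.86 0 0 0 0")

```text
clock: 4.25
tcp_pos: [0.4275, 0.1272, 0.0109]
orientation: [0.415, 3.114, 0.0]
contact_force: [0.4, -0.8, 0.1]
grip_width: 0.0117
```

```bash
python3 - <<'E'
from h import *
im=grab_frame("side"); cv2.imwrite("pics/s3.png",cv2.resize(im[200:340,200:400,::-1],None,fx=4,fy=4,interpolation=cv2.INTER_CUBIC)); 
o,q=tool(); print(o['tcp_pos'],q.as_matrix().round(3),o['grip_width'],o['contact_force'])
E
```

```text
[0.42784273 0.12736574 0.01129345] [[-0.965  0.262  0.001]
 [ 0.262  0.965  0.001]
 [-0.001  0.001 -1.   ]] 0.011806296834340169 [-0.15283661  0.2091331  -0.15655756]
```

View pics/s3.png

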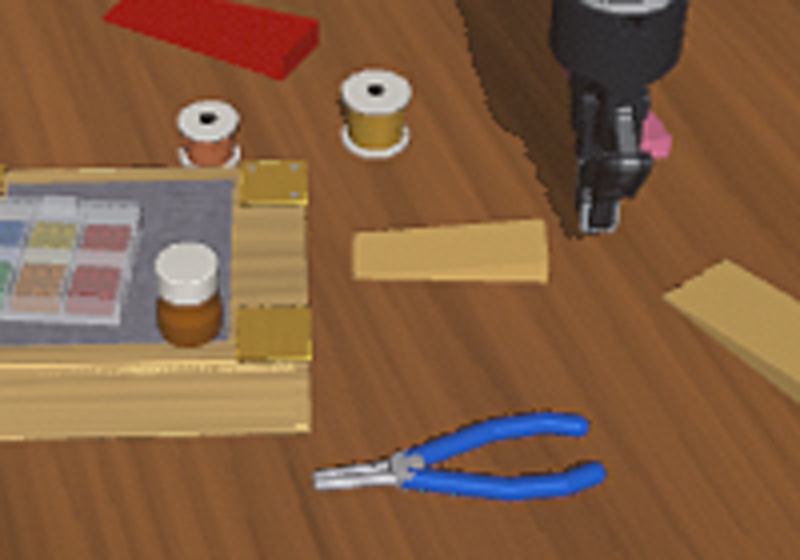

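Emit:
carry_out(motion="0.86 -5 0 2 0; 0.86 -6 0 0 0; 0.86 -6 0 0 0; 0.86 -6 0 0 0; 0.86 -6 0 0 0; 0.86 -6 0 0 0; 0.86 -6 0 0 0; 0.86 -3 0 0 0")

```text
clock: 5.3
tcp_pos: [0.47, 0.1155, 0.0086]
orientation: [0.415, 3.114, 0.0]
contact_force: [-0.5, 0.4, 0.6]
grip_width: 0.012
```

```bash
python3 - <<'E'
from h import *
im=grab_frame("side"); cv2.imwrite("pics/s4.png",cv2.resize(im[200:340,200:400,::-1],None,fx=4,fy=4,interpolation=cv2.INTER_CUBIC)); 
w=grab_frame("wrist"); cv2.imwrite("pics/w4.png",w[:,:,::-1])
o,q=tool(); print(o['tcp_pos'],q.as_matrix().round(3),o['grip_width'],o['contact_force'])
E
```

```text
[0.46993343 0.11555103 0.00859624] [[-0.965  0.262  0.   ]
 [ 0.262  0.965  0.   ]
 [-0.     0.    -1.   ]] 0.011934312117950348 [-0.94909924  0.5670659  -0.19312524]
```

View pics/s4.png

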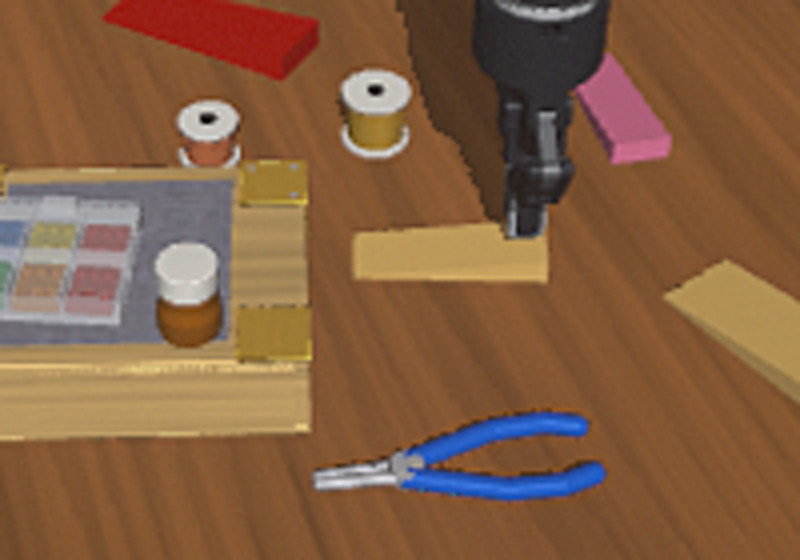

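View pics/w4.png

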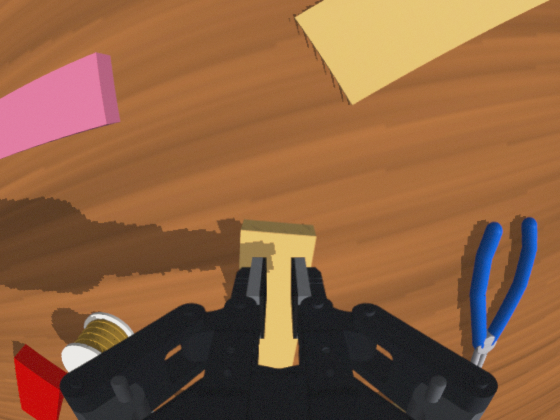

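The wedge hasn't moved: its thin end is still at crop (353,255), and the fingertips at (522,237) seem to be above it. I'll check where the TCP projects.

```bash
python3 - <<'E'
from h import *
s=camera_params("side"); p=camera_params("wrist"); o,q=tool(); T=o['tcp_pos']
f=lambda X:((proj(s,X)-[200,200])*4).round(0)
print("side TCP",f(T),"wrist",proj(p,T,True).round(1))
for dz in (0,.005,.01,.015,.02,.03):
  print(dz,[ (f(T+q.apply([0,y,-dz])),proj(p,T+q.apply([0,y,-dz]),True).round(0)) for y in (-.006,.006)])
print("butt top corners", [f(x) for x in ([.4476,.1002,.0165],[.4619,.1388,.0165])])
E
```

```text
side TCP [518. 249.] wrist [278.1 254. ]
0 [(array([516., 242.]), array([268., 254.])), (array([519., 255.]), array([289., 254.]))]
0.005 [(array([517., 236.]), array([267., 258.])), (array([520., 249.]), array([289., 258.]))]
0.01 [(array([517., 230.]), array([267., 262.])), (array([520., 243.]), array([289., 262.]))]
0.015 [(array([518., 224.]), array([267., 267.])), (array([521., 237.]), array([290., 267.]))]
0.02 [(array([518., 218.]), array([266., 271.])), (array([521., 231.]), array([290., 271.]))]
0.03 [(array([519., 206.]), array([266., 281.])), (array([522., 219.]), array([291., 281.]))]
butt top corners [array([541., 216.]), array([546., 261.])]
```

```bash
python3 - <<'E'
import cv2
a=cv2.imread("pics/w4.png")[200:380,200:370]; cv2.imwrite("pics/w4c.png",cv2.resize(a,None,fx=3.3,fy=3.3,interpolation=cv2.INTER_CUBIC))
E
```

```text
(no output)
```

View pics/w4c.png

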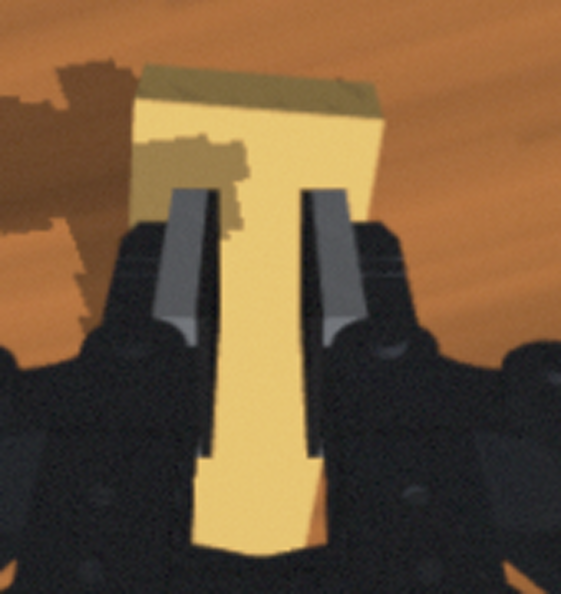

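The fingertips really sit several mm above the wedge, because the tips lie farther back than the TCP when partly open. I'll back off, shut the fingers, and feel for the table behind the wedge.

Emit:
carry_out(motion="0.86 0 0 -6 0; 0.86 20 0 0 0; 0.86 26 0 0 0; 1 0 0 0 0; 1 0 0 0 0; 1 0 0 0 0; 1 0 0 4 0; 1 0 0 0 0")

```text
clock: 6.4
tcp_pos: [0.4252, 0.1274, 0.0102]
orientation: [-0.415, -3.114, 0.001]
contact_force: [-0.9, 0.2, 0.1]
grip_width: -0.0002
```

```bash
python3 - <<'E'
from h import *
im=grab_frame("side"); cv2.imwrite("pics/s5.png",cv2.resize(im[200:300,280:400,::-1],None,fx=6,fy=6,interpolation=cv2.INTER_CUBIC)); 
w=grab_frame("wrist"); cv2.imwrite("pics/w5.png",cv2.resize(w[180:320,190:370,::-1],None,fx=4,fy=4,interpolation=cv2.INTER_CUBIC))
s=camera_params("side"); p=camera_params("wrist"); o,q=tool(); T=o['tcp_pos']
print(T,o['grip_width'],o['contact_force'])
print("side crop TCP",((proj(s,T)-[280,200])*6).round(0),"wrist crop",((proj(p,T,True)-[190,180])*4).round(0))
E
```

```text
[0.42518103 0.12751996 0.01041895] 0.0001961024999574487 [-0.59113045 -0.14847507  0.6662366 ]
side crop TCP [407. 365.] wrist crop [352. 296.]
```

View pics/s5.png

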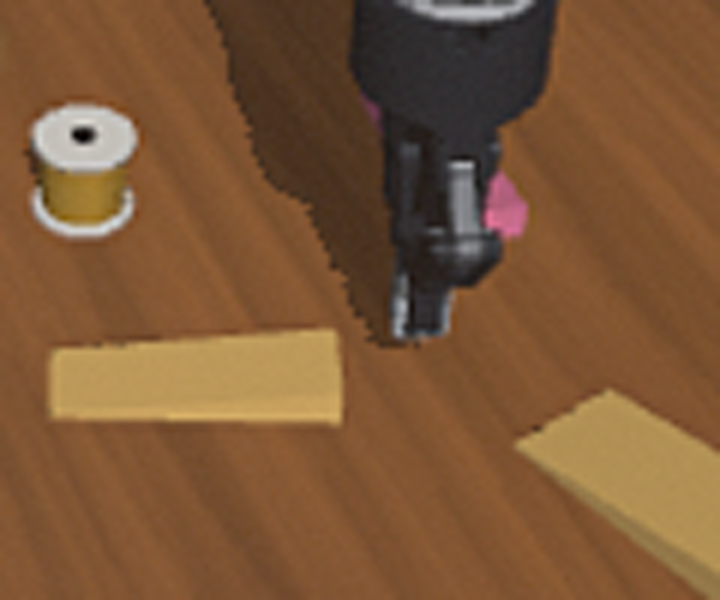

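View pics/w5.png

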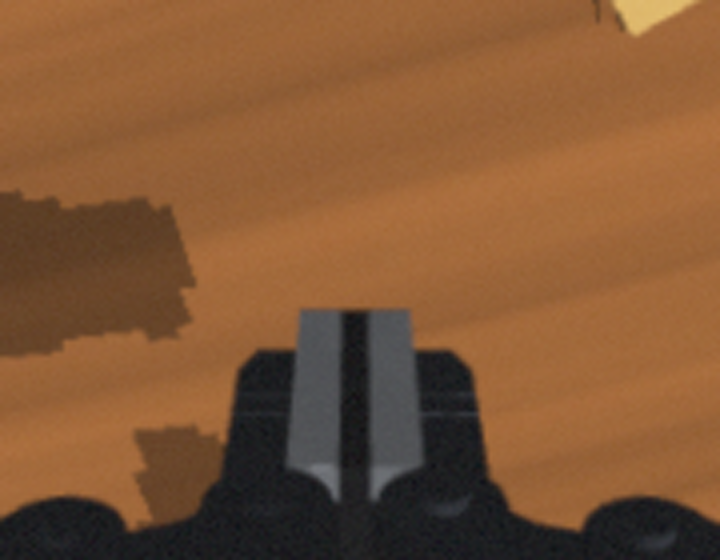

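The TCP is reported at z≈10 mm, but both views put the visible tips about 15 mm higher (side crop (415,338) against the projected TCP at (407,365)). I'll go down gently, watching the force.

Emit:
carry_out(motion="1 0 0 1 0; 1 0 0 1 0; 1 0 0 1 0; 1 0 0 1 0; 1 0 0 1 0; 1 0 0 1 0; 1 0 0 0 0; 1 0 0 0 0")

```text
clock: 7.5
tcp_pos: [0.4252, 0.1277, 0.0046]
orientation: [0.415, 3.114, 0.0]
contact_force: [0.2, -0.4, -0.4]
grip_width: 0.0002
```

```bash
python3 - <<'E'
from h import *
im=grab_frame("side"); cv2.imwrite("pics/s6.png",cv2.resize(im[200:300,280:400,::-1],None,fx=6,fy=6,interpolation=cv2.INTER_CUBIC)); 
w=grab_frame("wrist"); cv2.imwrite("pics/w6.png",cv2.resize(w[180:320,190:370,::-1],None,fx=4,fy=4,interpolation=cv2.INTER_CUBIC))
s=camera_params("side"); p=camera_params("wrist"); o,q=tool(); T=o['tcp_pos']
print(T,o['grip_width'],o['contact_force'])
for x in (-.011,0,.011):
  for dz in (0,.01,.02): X=T+q.apply([x,0,-dz]);print(x,dz,"side crop",((proj(s,X)-[280,200])*6).round(0),"wrist crop",((proj(p,X,True)-[190,180])*4).round(0))
E
```

```text
[0.42518552 0.12768554 0.00462125] 0.00018383494711580502 [-0.27760437 -0.04076074 -0.00419368]
-0.011 0 side crop [380. 376.] wrist crop [352. 363.]
-0.011 0.01 side crop [382. 358.] wrist crop [352. 399.]
-0.011 0.02 side crop [384. 340.] wrist crop [352. 437.]
0 0 side crop [406. 375.] wrist crop [352. 296.]
0 0.01 side crop [408. 357.] wrist crop [352. 329.]
0 0.02 side crop [411. 339.] wrist crop [352. 365.]
0.011 0 side crop [432. 374.] wrist crop [352. 224.]
0.011 0.01 side crop [435. 356.] wrist crop [352. 255.]
0.011 0.02 side crop [437. 338.] wrist crop [352. 288.]
```

View pics/s6.png

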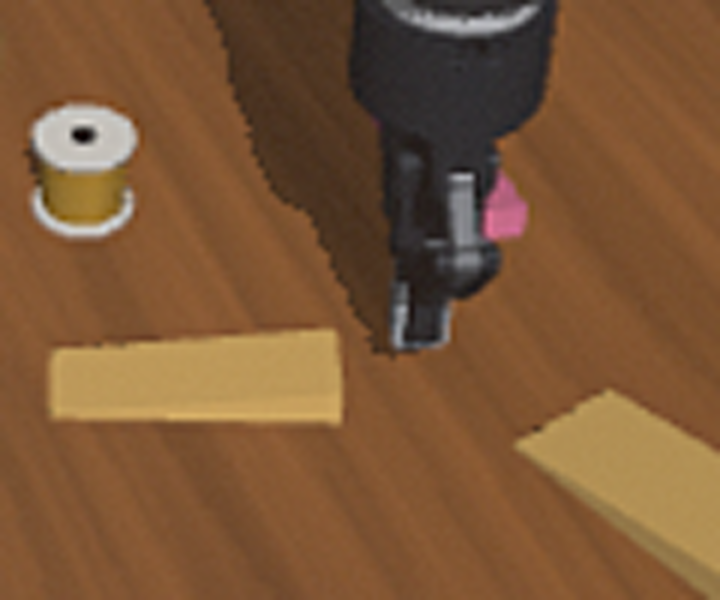

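View pics/w6.png

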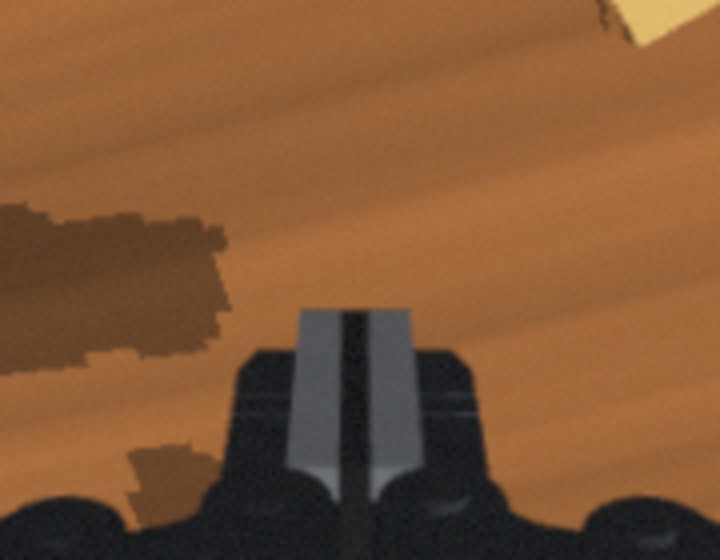

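Still no contact at TCP z = 4.6 mm, and the shadow is still apart from the tip, so I'll go on down by feel.

Emit:
carry_out(motion="1 0 0 1 0; 1 0 0 1 0; 1 0 0 1 0; 1 0 0 1 0; 1 0 0 1 0; 1 0 0 1 0; 1 0 0 1 0; 1 0 0 0 0")

```text
clock: 8.6
tcp_pos: [0.4251, 0.1276, -0.0025]
orientation: [-0.415, -3.114, 0.0]
contact_force: [-0.5, 0.7, 0.3]
grip_width: 0.0004
```

Emit:
carry_out(motion="1 0 0 1 0; 1 0 0 1 0; 1 0 0 1 0; 1 0 0 1 0; 1 0 0 1 0; 1 0 0 1 0; 1 0 0 1 0; 1 0 0 0 0")

```text
clock: 9.6
tcp_pos: [0.4251, 0.1276, -0.0095]
orientation: [-0.415, -3.114, 0.0]
contact_force: [0.6, -0.3, 0.1]
grip_width: 0.0001
```

```bash
python3 - <<'E'
from h import *
im=grab_frame("side"); cv2.imwrite("pics/s7.png",cv2.resize(im[200:300,280:400,::-1],None,fx=6,fy=6,interpolation=cv2.INTER_CUBIC)); 
w=grab_frame("wrist"); cv2.imwrite("pics/w7.png",cv2.resize(w[180:320,190:370,::-1],None,fx=4,fy=4,interpolation=cv2.INTER_CUBIC))
print(r.get_obs()['contact_force'],r.get_obs()['tcp_pos'],r.get_obs()['joints'])
E
```

```text
[-0.10417533  0.40525498  0.17923053] [ 0.42521481  0.12766148 -0.00939926] [-0.55209266  0.47305756  0.14368631  2.25568176 -0.16008245  0.42174999
  1.02818834]
```

View pics/s7.png

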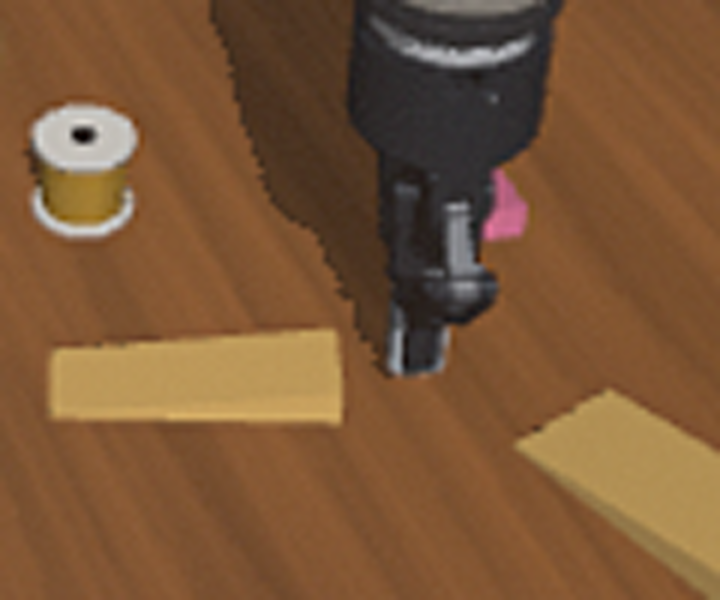

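View pics/w7.png

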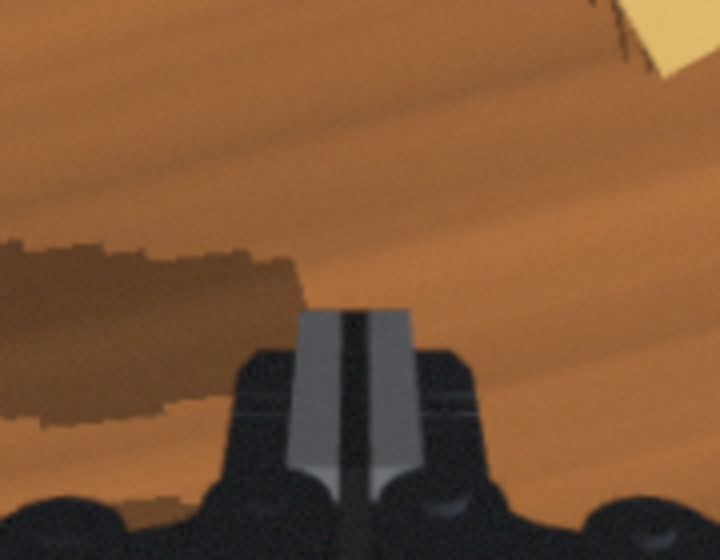

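The shadow has nearly closed on the tip: about (300,265) against (300,310). The tip is still ~13 mm up, so I'll go 7 mm lower.

Emit:
carry_out(motion="1 0 0 2 0; 1 0 0 2 0; 1 0 0 1 0; 1 0 0 1 0; 1 0 0 1 0; 1 -4 0 0 0; 1 -4 0 0 0; 1 0 0 0 0")

```text
clock: 10.7
tcp_pos: [0.4335, 0.1255, -0.0163]
orientation: [0.416, 3.113, 0.0]
contact_force: [-0.5, -0.5, 0.4]
grip_width: -0.0001
```

```bash
python3 - <<'E'
from h import *
im=grab_frame("side"); cv2.imwrite("pics/s8.png",cv2.resize(im[200:300,280:400,::-1],None,fx=6,fy=6,interpolation=cv2.INTER_CUBIC)); 
w=grab_frame("wrist"); cv2.imwrite("pics/w8.png",cv2.resize(w[180:320,190:370,::-1],None,fx=4,fy=4,interpolation=cv2.INTER_CUBIC))
print(r.get_obs()['contact_force'],r.get_obs()['tcp_pos'])
E
```

```text
[-0.33834243 -0.53720493  0.14902454] [ 0.4329357   0.12549382 -0.01639638]
```

View pics/s8.png

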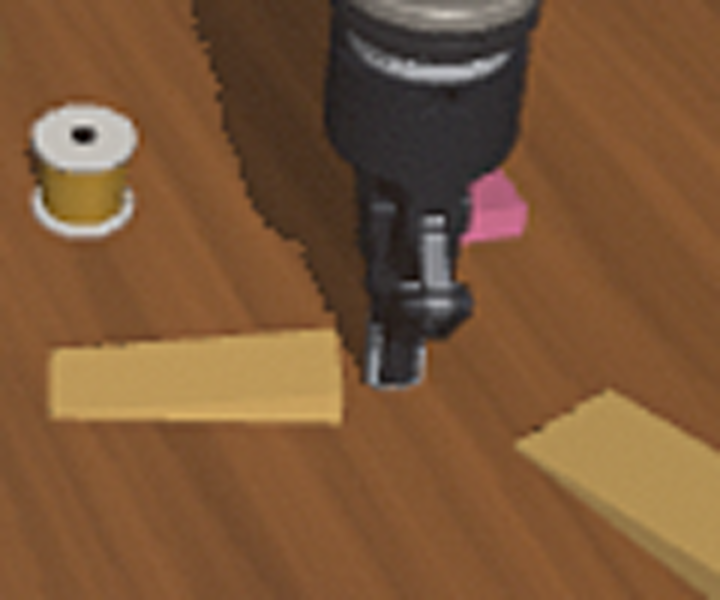

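View pics/w8.png

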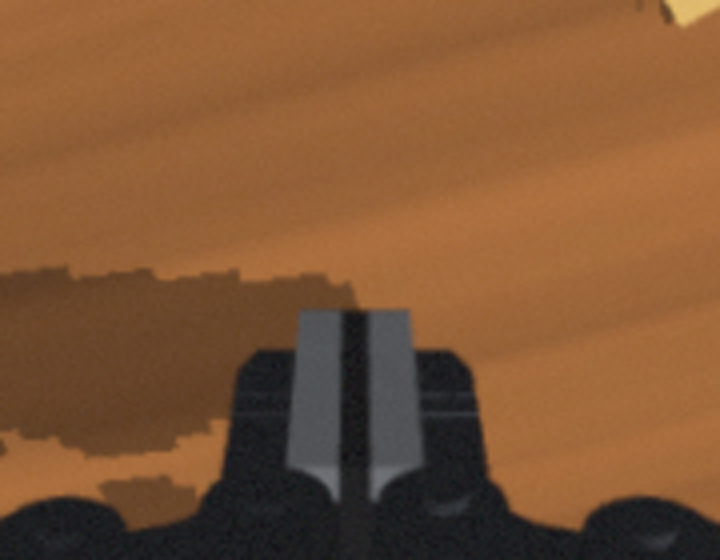

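The tip is now at z ≈ 6–8 mm with still no table contact, and the finger front at crop x≈365 faces the butt edge at 342. I'll open slightly for the two-point base and push.

Emit:
carry_out(motion="0.86 0 0 1 0; 0.86 -5 0 0 0; 0.86 -5 0 0 0; 0.86 -5 0 0 0; 0.86 -5 0 0 0; 0.86 -5 0 0 0; 0.86 -5 0 0 0; 0.86 0 0 0 0")

```text
clock: 11.8
tcp_pos: [0.4624, 0.1176, -0.0174]
orientation: [0.415, 3.113, 0.0]
contact_force: [0.6, -0.4, 0.0]
grip_width: 0.0119
```

```bash
python3 - <<'E'
from h import *
im=grab_frame("side"); cv2.imwrite("pics/s9.png",cv2.resize(im[200:300,240:360,::-1],None,fx=6,fy=6,interpolation=cv2.INTER_CUBIC)); 
w=grab_frame("wrist"); cv2.imwrite("pics/w9.png",w[:,:,::-1])
print(r.get_obs()['contact_force'],r.get_obs()['tcp_pos'])
E
```

```text
[-0.15049167  0.3068611   0.4605043 ] [ 0.46183504  0.11768525 -0.01742635]
```

View pics/s9.png

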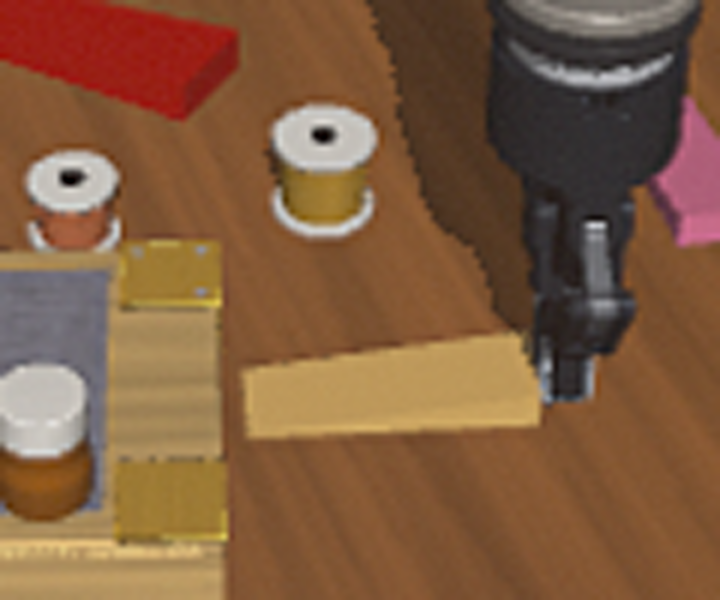

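View pics/w9.png

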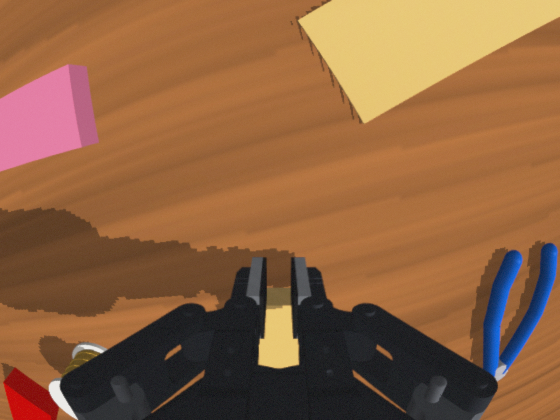

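The wedge is moving now. I'll measure its pose from side view s9.

```bash
cat > side.py <<'E'
from h import *
def wedge(c,off,k):  # crop px: thinR(top), thinL(top), thickR top, thickL bottom(on table)
    s=camera_params("side"); F=lambda a:(off[0]+(a[0]+.5)/k-.5,off[1]+(a[1]+.5)/k-.5)
    # thinR at 1.5 top, thinL bottom z0, thickR top 16.5, thickL bottom 0
    A=[onplane(s,F(a),z)[:2] for a,z in zip(c,(.0015,0,.0165,0))]
    t=(A[0]+A[1])/2; b=(A[2]+A[3])/2; u=(t-b); L=np.linalg.norm(u);u/=L; n=np.array([-u[1],u[0]])
    print("thin",t.round(4),"butt",b.round(4),"len",L.round(4),"w",np.linalg.norm(A[0]-A[1]).round(4),np.linalg.norm(A[2]-A[3]).round(4),"ang",np.arctan2(u[1],u[0]).round(3))
    for f in ((.6171,.0758),(.6165,.0765)): print("foot along from thin",((np.array(f)-t)@u).round(4),"lat",((np.array(f)-t)@n).round(4))
E
python3 - <<'E'
from side import *
wedge([(50,352),(50,418),(335,330),(342,424)],(280,200),6)
wedge([(243,370),(250,438),(524,334),(540,426)],(240,200),6)
E
```

```text
thin [0.567  0.0793] butt [0.4546 0.1211] len 0.12 w 0.0389 0.0395 ang -0.356
foot along from thin 0.0481 lat 0.0142
foot along from thin 0.0473 lat 0.0147
thin [0.588  0.0843] butt [0.4737 0.1165] len 0.1188 w 0.0395 0.0384 ang -0.275
foot along from thin 0.0303 lat -0.0003
foot along from thin 0.0296 lat 0.0002
```

Side-view pose: heading -0.275, lateral error to the foot ≈0, and the foot is 30 mm ahead of the thin end. Continue straight, then feel in small steps.

Emit:
carry_out(motion="0.86 -5 0 0 0; 0.86 -5 0 0 0; 0.86 -5 0 0 0; 0.86 -5 0 0 0; 0.86 -5 0 0 0; 0.86 -5 0 0 0; 0.86 -4 0 0 0; 0.86 -4 0 0 0")

```text
clock: 12.9
tcp_pos: [0.4987, 0.1077, -0.0174]
orientation: [-0.415, -3.114, 0.0]
contact_force: [-0.7, -0.1, 0.3]
grip_width: 0.0122
```

Emit:
carry_out(motion="0.86 -1 0 0 0; 0.86 -1 0 0 0; 0.86 -1 0 0 0; 0.86 -1 0 0 0; 0.86 -1 0 0 0; 0.86 -1 0 0 0; 0.86 0 0 0 0; 0.86 0 0 0 0")

```text
clock: 13.9
tcp_pos: [0.5044, 0.1062, -0.0173]
orientation: [0.415, 3.114, 0.0]
contact_force: [0.4, -0.6, -0.4]
grip_width: 0.0118
```

```bash
python3 - <<'E'
from h import *
im=grab_frame("side"); cv2.imwrite("pics/s10.png",cv2.resize(im[200:300,220:340,::-1],None,fx=6,fy=6,interpolation=cv2.INTER_CUBIC)); 
print(r.get_obs()['contact_force'],r.get_obs()['tcp_pos'])
E
```

```text
[-1.4297706   0.85213336  0.05790977] [ 0.50435312  0.10620448 -0.01738269]
```

View pics/s10.png

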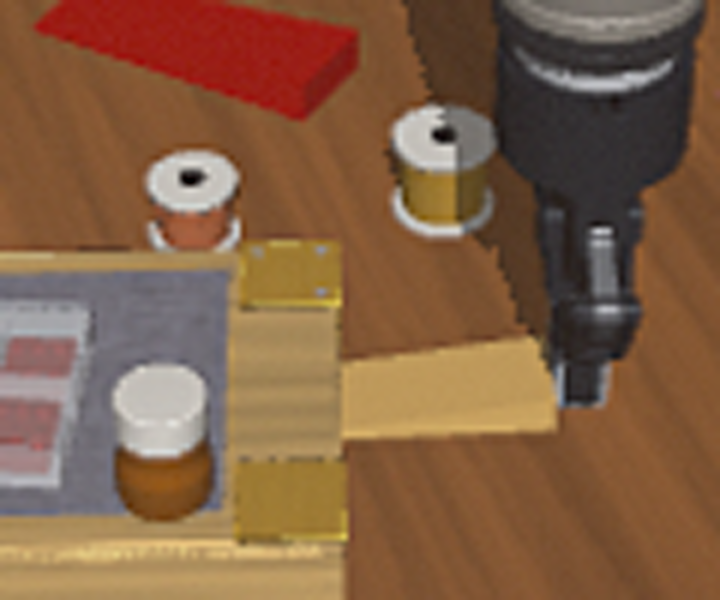

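Emit:
carry_out(motion="0.86 -1 0 0 0; 0.86 -1 0 0 0; 0.86 -1 0 0 0; 0.86 -1 0 0 0; 0.86 -1 0 0 0; 0.86 -1 0 0 0; 0.86 -1 0 0 0; 0.86 0 0 0 0")

```text
clock: 14.95
tcp_pos: [0.5113, 0.1043, -0.0174]
orientation: [0.415, 3.114, 0.0]
contact_force: [-0.2, 0.3, -0.5]
grip_width: 0.0118
```

```bash
python3 - <<'E'
from h import *
u=np.array([.965,-.262,0])
for i in range(2):
    o=r.get_obs(); print((o['contact_force']@u).round(2),o['contact_force'].round(2),o['tcp_pos'].round(4)); im=grab_frame("side")
cv2.imwrite("pics/s11.png",im[:,:,::-1])
E
```

```text
-0.28 [-0.2   0.33 -0.52] [ 0.5113  0.1043 -0.0174]
0.57 [ 0.75  0.6  -0.51] [ 0.5113  0.1043 -0.0174]
```

Free still; thin end ≈21 mm past the foot centre.

Emit:
carry_out(motion="0.86 -1 0 0 0; 0.86 -1 0 0 0; 0.86 -1 0 0 0; 0.86 -1 0 0 0; 0.86 -1 0 0 0; 0.86 -1 0 0 0; 0.86 -1 0 0 0; 0.86 0 0 0 0")

```text
clock: 16.05
tcp_pos: [0.5181, 0.1025, -0.0174]
orientation: [0.415, 3.114, 0.0]
contact_force: [-0.2, 0.0, 0.6]
grip_width: 0.012
```

```bash
cat > f.py <<'E'
from h import *
import sys
u=np.array([.965,-.262,0])
for i in range(2):
    o=r.get_obs(); print((o['contact_force']@u).round(2),o['contact_force'].round(2),o['tcp_pos'].round(4)); im=grab_frame("side")
o=r.get_obs(); print((o['contact_force']@u).round(2),o['contact_force'].round(2))
cv2.imwrite("pics/%s.png"%sys.argv[1],im[:,:,::-1])
E
python3 f.py s12
```

```text
-0.24 [-0.23  0.04  0.62] [ 0.5181  0.1025 -0.0174]
-0.19 [-0.11  0.3  -0.41] [ 0.518   0.1025 -0.0174]
0.6 [ 0.84  0.81 -0.37]
```

Emit:
carry_out(motion="0.86 -1 0 0 0; 0.86 -1 0 0 0; 0.86 -1 0 0 0; 0.86 -1 0 0 0; 0.86 -1 0 0 0; 0.86 -1 0 0 0; 0.86 -1 0 0 0; 0.86 0 0 0 0")

```text
clock: 17.15
tcp_pos: [0.5248, 0.1007, -0.0174]
orientation: [0.415, 3.114, 0.0]
contact_force: [-0.1, -0.5, 0.3]
grip_width: 0.0119
```

```bash
python3 f.py s13
```

```text
0.03 [-0.11 -0.52  0.34] [ 0.5248  0.1007 -0.0174]
0.51 [ 0.44 -0.34  0.09] [ 0.5248  0.1007 -0.0174]
-0.83 [-0.68  0.68 -0.27]
```

Emit:
carry_out(motion="0.86 -1 0 0 0; 0.86 -1 0 0 0; 0.86 -1 0 0 0; 0.86 -1 0 0 0; 0.86 -1 0 0 0; 0.86 -1 0 0 0; 0.86 -1 0 0 0; 0.86 0 0 0 0")

```text
clock: 18.25
tcp_pos: [0.5316, 0.0988, -0.0174]
orientation: [0.415, 3.114, 0.0]
contact_force: [-0.2, 0.2, 0.6]
grip_width: 0.0118
```

```bash
python3 f.py s14; python3 -c "
import cv2
a=cv2.imread('pics/s14.png')[200:300,220:340]; cv2.imwrite('pics/s14c.png',cv2.resize(a,None,fx=6,fy=6,interpolation=cv2.INTER_CUBIC))
import numpy as np
a=cv2.imread('pics/side0.png').astype(float);b=cv2.imread('pics/s14.png').astype(float)
print(np.abs(a-b)[235:310,175:275].mean())"
```

```text
-0.23 [-0.18  0.25  0.55] [ 0.5316  0.0988 -0.0174]
0.06 [ 0.04 -0.08 -0.26] [ 0.5315  0.0988 -0.0174]
0.06 [-0.03 -0.33  0.02]
1.5427555555555557
```

View pics/s14c.png

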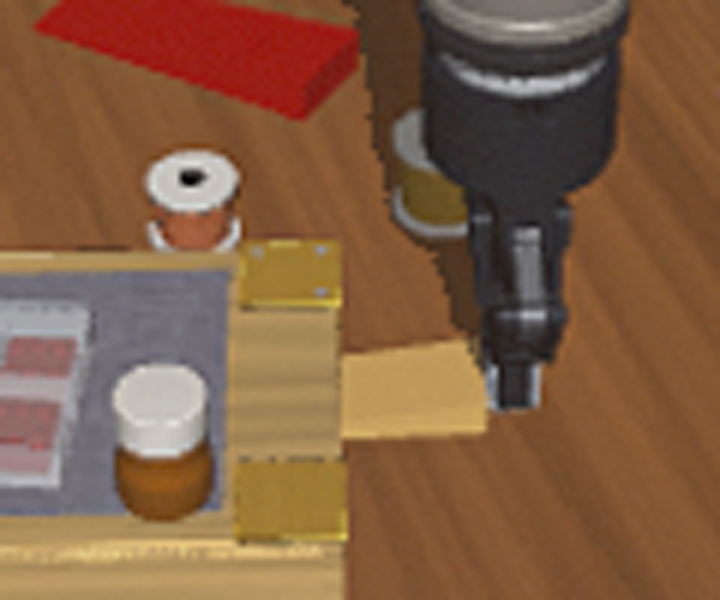

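The wedge tracks straight under the corner: its butt edge is at crop (480,390) and the chest is unmoved in the picture. The thin end is ≈43 mm past the foot and still free, so the gap is large. I'll go on in finer steps.

Emit:
carry_out(motion="0.86 -1 0 0 0; 0.86 -1 0 0 0; 0.86 -1 0 0 0; 0.86 -1 0 0 0; 0.86 -1 0 0 0; 0.86 0 0 0 0; 0.86 0 0 0 0; 0.86 0 0 0 0")

```text
clock: 19.35
tcp_pos: [0.5362, 0.0976, -0.0174]
orientation: [0.415, 3.114, 0.0]
contact_force: [-0.1, 0.1, 0.0]
grip_width: 0.0121
```

```bash
python3 f.py s15
```

```text
-0.13 [-0.12  0.06  0.03] [ 0.5362  0.0976 -0.0174]
0.8 [ 0.78 -0.16  0.37] [ 0.5362  0.0975 -0.0174]
-0.59 [-0.39  0.84 -0.06]
```

Emit:
carry_out(motion="0.86 -1 0 0 0; 0.86 -1 0 0 0; 0.86 -1 0 0 0; 0.86 -1 0 0 0; 0.86 0 0 0 0; 0.86 0 0 0 0; 0.86 0 0 0 0; 0.86 0 0 0 0")

```text
clock: 20.45
tcp_pos: [0.54, 0.0966, -0.0174]
orientation: [0.415, 3.114, 0.0]
contact_force: [0.0, -0.4, 0.4]
grip_width: 0.012
```

```bash
python3 f.py s16
```

```text
0.1 [ 0.   -0.36  0.41] [ 0.54    0.0966 -0.0174]
-0.8 [-0.8   0.1   0.52] [ 0.54    0.0965 -0.0174]
-0.09 [-0.22 -0.47  0.02]
```

Emit:
carry_out(motion="0.86 -1 0 0 0; 0.86 -1 0 0 0; 0.86 -1 0 0 0; 0.86 -1 0 0 0; 0.86 0 0 0 0; 0.86 0 0 0 0; 0.86 0 0 0 0; 0.86 0 0 0 0")

```text
clock: 21.55
tcp_pos: [0.5438, 0.0955, -0.0174]
orientation: [-0.415, -3.114, 0.0]
contact_force: [-0.9, -0.4, 0.0]
grip_width: 0.0121
```

```bash
python3 f.py s17; cat > shift.py <<'E'
import cv2,sys,numpy as np
def g(n): return cv2.cvtColor(cv2.imread(f"pics/{n}.png"),cv2.COLOR_BGR2GRAY).astype(np.float32)
a=g("side0")
for n in sys.argv[1:]:
    b=g(n)
    out=[]
    for (x0,y0,x1,y1) in [(252,232,284,262),(252,268,284,300),(172,236,210,262)]:
        A=a[y0:y1,x0:x1];B=b[y0:y1,x0:x1]
        w=np.eye(2,3,dtype=np.float32)
        try:
            _,w=cv2.findTransformECC(A,B,w,cv2.MOTION_TRANSLATION,(3,200,1e-5),None,1); out.append(w[:,2].round(2).tolist())
        except cv2.error as e: out.append(None)
    print(n,"worn plate, +y plate, far -y plate shifts px",out)
E
python3 shift.py s3 2>/dev/null; python3 shift.py s13 s14 s15 s16 s17
```

```text
-0.76 [-0.89 -0.36  0.01] [ 0.5438  0.0955 -0.0174]
-1.1 [-1.15 -0.05 -0.64] [ 0.5438  0.0954 -0.0174]
-1.14 [-1.15  0.12  0.62]
s3 worn plate, +y plate, far -y plate shifts px [None, None, [-3.4700000286102295, 0.2199999988079071]]
s13 worn plate, +y plate, far -y plate shifts px [[-0.0, -0.20000000298023224], [-0.10000000149011612, 0.20999999344348907], [0.009999999776482582, -0.009999999776482582]]
s14 worn plate, +y plate, far -y plate shifts px [[-0.009999999776482582, -0.20000000298023224], [-0.12999999523162842, 0.20000000298023224], [0.0, -0.0]]
s15 worn plate, +y plate, far -y plate shifts px [[-0.029999999329447746, -0.1899999976158142], [-0.11999999731779099, 0.20000000298023224], [0.0, -0.009999999776482582]]
s16 worn plate, +y plate, far -y plate shifts px [[-0.05000000074505806, -0.1899999976158142], [-0.12999999523162842, 0.20999999344348907], [0.0, 0.0]]
s17 worn plate, +y plate, far -y plate shifts px [[-0.07999999821186066, -0.20999999344348907], [-0.11999999731779099, 0.11999999731779099], [0.0, 0.0]]
```

The push force has risen to about 1 N, steady across three readings. The foot is being met ≈56 mm past the thin end. Two mm more.

Emit:
carry_out(motion="0.86 -1 0 0 0; 0.86 -1 0 0 0; 0.86 0 0 0 0; 0.86 0 0 0 0; 0.86 0 0 0 0; 0.86 0 0 0 0; 0.86 0 0 0 0; 0.86 0 0 0 0")

```text
clock: 22.65
tcp_pos: [0.5458, 0.0949, -0.0175]
orientation: [-0.415, -3.114, 0.0]
contact_force: [-3.3, 1.5, 1.6]
grip_width: 0.0119
```

```bash
python3 f.py s18;python3 shift.py s17 s18; python3 -c "
import cv2
a=cv2.imread('pics/s18.png')[200:300,220:340]; cv2.imwrite('pics/s18c.png',cv2.resize(a,None,fx=6,fy=6,interpolation=cv2.INTER_CUBIC))"
```

```text
-3.53 [-3.26  1.45  1.55] [ 0.5458  0.0949 -0.0175]
-4.9 [-4.51  2.06  2.03] [ 0.5458  0.0949 -0.0174]
-3.73 [-3.68  0.65  1.21]
s17 worn plate, +y plate, far -y plate shifts px [[-0.07999999821186066, -0.20999999344348907], [-0.11999999731779099, 0.11999999731779099], [0.0, 0.0]]
s18 worn plate, +y plate, far -y plate shifts px [[-0.10000000149011612, -0.20999999344348907], [-0.1899999976158142, 0.14000000059604645], [-0.09000000357627869, -0.019999999552965164]]
```

View pics/s18c.png

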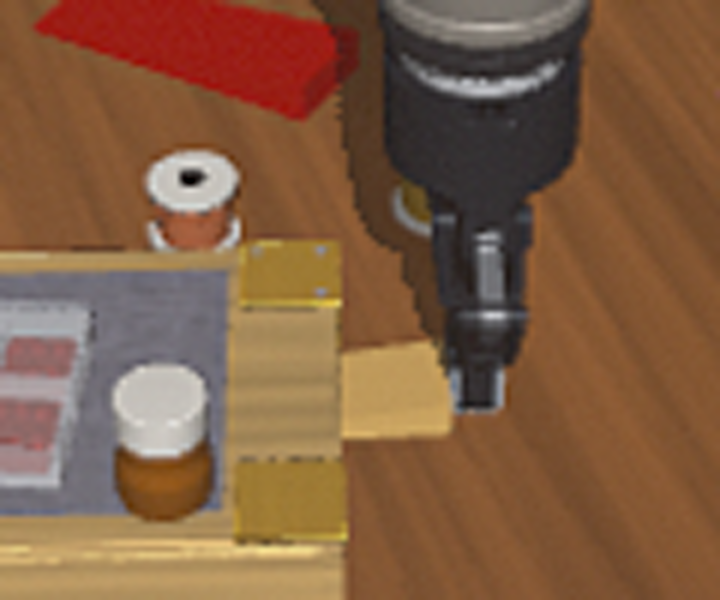

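Snug now: ≈4 N push, and the chest has shifted only ~0.1 px. I'll back off, rise, shut the fingers, and work out the press position and its clearance to the jar.

Emit:
carry_out(motion="0.86 10 0 0 0; 0.86 20 0 0 0; 1 10 0 -50 0; 1 0 0 -50 0; 1 0 0 -50 0; 1 -30 0 -10 0; 1 -40 0 0 0; 1 0 0 0 0")

```text
clock: 23.75
tcp_pos: [0.5776, 0.0858, 0.1432]
orientation: [0.418, 3.109, 0.0]
contact_force: [-0.2, -0.0, 0.3]
grip_width: 0.0001
```

```bash
python3 - <<'E'
from h import *
s=camera_params("side");t=camera_params("top")
S=lambda x,y:(165+x/4-.375,220+y/4-.375); T=lambda x,y:(165+x/3.3-.35,115+y/3.3-.35)
J,e=tri([ray(s,S(328,180)),ray(t,T(180,173))]); print("jar top",J,e)
o,q=tool(); print(o['tcp_pos'],q.as_matrix().round(3),o['contact_force'].round(2))
f=np.array([.6171,.0758,.052]); print("jar rel foot in tool",q.inv().apply(J-f)*1000); print(delta(f))
p=camera_params("wrist");w=grab_frame("wrist");im=grab_frame("side"); cv2.imwrite("pics/s19.png",im[:,:,::-1]);cv2.imwrite("pics/w19.png",w[:,:,::-1])
json.dump({k:np.array(v).tolist() for k,v in p.items()},open("w19.json","w"))
E
python3 shift.py s19;  python3 -c "
import cv2
a=cv2.imread('pics/s19.png')[200:300,220:340]; cv2.imwrite('pics/s19c.png',cv2.resize(a,None,fx=6,fy=6,interpolation=cv2.INTER_CUBIC))"
```

```text
jar top [0.69413029 0.17390351 0.11845219] [np.float64(0.0008930234841992958), np.float64(0.000893023484199442)]
[0.5776428  0.08579166 0.14319715] [[-0.964  0.264  0.004]
 [ 0.264  0.964 -0.   ]
 [-0.004  0.001 -1.   ]] [-0.24 -0.04  0.35]
jar rel foot in tool [-48.64705049 115.01205629 -66.17815906]
[-40.3   0.7  91.4]
s19 worn plate, +y plate, far -y plate shifts px [[-0.05999999865889549, -0.2199999988079071], [-0.15000000596046448, 0.3700000047683716], [-0.05999999865889549, -0.019999999552965164]]
```

View pics/s19c.png

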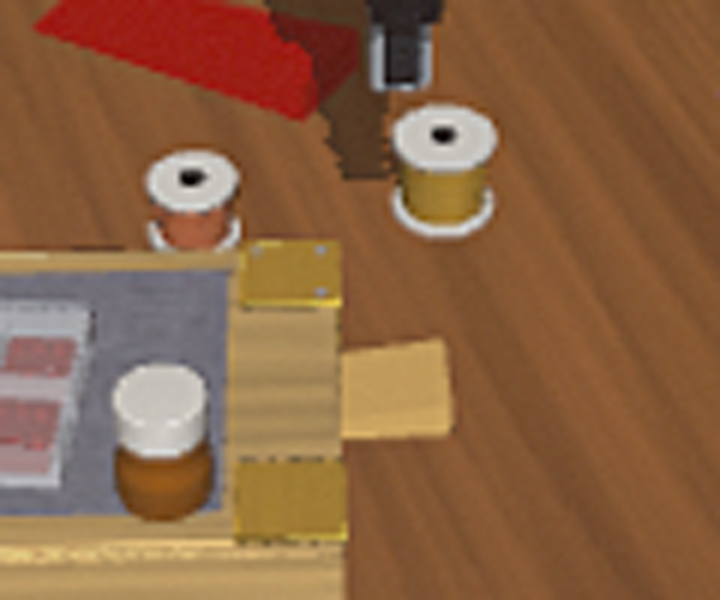

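View pics/w19.png

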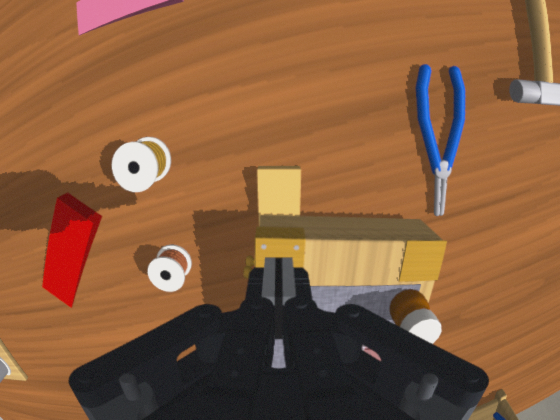

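The wedge sits under the corner, on the plate's centre line (wrist (279,190) under plate (280,248)). The jar is 115 mm away across the tool, so it is clear. Move over the plate and go down to just above it.

Emit:
carry_out(motion="1 -20 0 0 0; 1 -20 1 20 0; 1 0 0 30 0; 1 0 0 20 0; 1 0 0 6 0; 1 0 0 3 0; 1 0 0 2 0; 1 0 0 0 0")

```text
clock: 24.85
tcp_pos: [0.614, 0.0777, 0.0622]
orientation: [0.415, 3.113, 0.001]
contact_force: [-0.9, 0.2, 0.5]
grip_width: -0.0001
```

```bash
python3 f.py s20; python3 -c "
import cv2
a=cv2.imread('pics/s20.png')[180:280,200:320]; cv2.imwrite('pics/s20c.png',cv2.resize(a,None,fx=6,fy=6,interpolation=cv2.INTER_CUBIC))"
```

```text
-0.89 [-0.85  0.24  0.5 ] [0.614  0.0777 0.0622]
-0.22 [-0.28 -0.18 -0.16] [0.614  0.0777 0.0622]
0.12 [ 0.01 -0.45  0.7 ]
```

View pics/s20c.png

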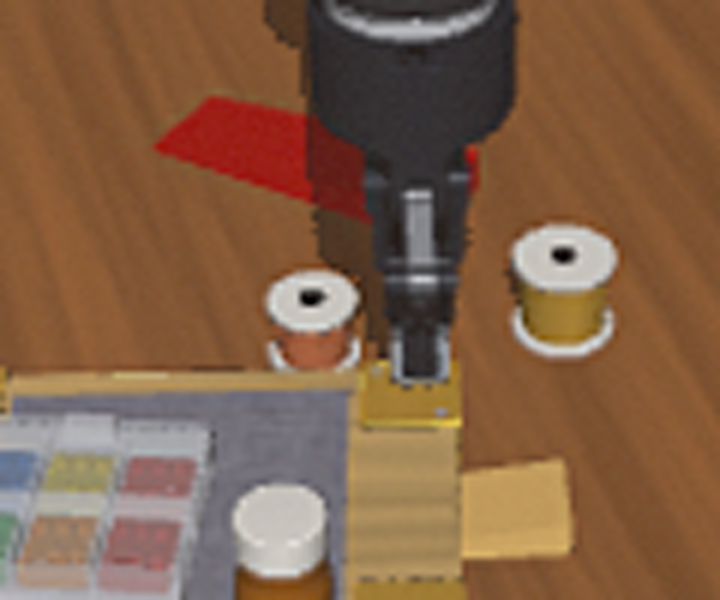

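The tip is over the plate's middle (crop (420,378), plate centre ≈(410,395)) and still above it. Lower by feel.

Emit:
carry_out(motion="1 -2 0 1 0; 1 0 0 1 0; 1 0 0 1 0; 1 0 0 1 0; 1 0 0 1 0; 1 0 0 0 0; 1 0 0 0 0; 1 0 0 0 0")

```text
clock: 25.95
tcp_pos: [0.6156, 0.0771, 0.0566]
orientation: [0.415, 3.114, 0.0]
contact_force: [-0.4, 0.3, -0.0]
grip_width: -0.0002
```

Emit:
carry_out(motion="1 0 0 1 0; 1 0 0 0.5 0; 1 0 0 0.5 0; 1 0 0 0.5 0; 1 0 0 0.5 0; 1 0 0 0 0; 1 0 0 0 0; 1 0 0 0 0")

```text
clock: 26.95
tcp_pos: [0.6156, 0.0771, 0.0536]
orientation: [0.415, 3.114, 0.0]
contact_force: [-0.7, 0.0, 0.1]
grip_width: -0.0001
```

Emit:
carry_out(motion="1 0 0 0.5 0; 1 0 0 0.5 0; 1 0 0 0.5 0; 1 0 0 0.5 0; 1 0 0 0.5 0; 1 0 0 0.5 0; 1 0 0 0 0; 1 0 0 0 0")

```text
clock: 27.95
tcp_pos: [0.6155, 0.077, 0.051]
orientation: [-0.415, -3.114, -0.0]
contact_force: [-2.3, -0.1, 5.7]
grip_width: -0.0001
```

Contact: 5.7 N down. I'll check that the corner isn't dipping, then press slightly firmer and hold.

```bash
python3 f.py s21; python3 shift.py s20 s21; python3 - <<'E'
import cv2,numpy as np
# lower strip of plate + corner region not covered
g=lambda n:cv2.cvtColor(cv2.imread(f"pics/{n}.png"),cv2.COLOR_BGR2GRAY).astype(np.float32)
a=g("side0");
for n in("s19","s20","s21"):
    b=g(n);w=np.eye(2,3,dtype=np.float32);x0,y0,x1,y1=255,247,283,268
    try: print(n,cv2.findTransformECC(a[y0:y1,x0:x1],b[y0:y1,x0:x1],w,cv2.MOTION_TRANSLATION,(3,200,1e-5),None,1)[1][:,2])
    except Exception as e: print(n,'fail')
E
```

```text
-2.22 [-2.32 -0.07  5.74] [0.6155 0.077  0.051 ]
-2.95 [-3.01  0.17  5.79] [0.6155 0.0771 0.051 ]
-2.52 [-2.35  0.94  5.06]
s20 worn plate, +y plate, far -y plate shifts px [[0.019999999552965164, -0.27000001072883606], [-0.17000000178813934, 0.3400000035762787], [-0.03999999910593033, -0.0]]
s21 worn plate, +y plate, far -y plate shifts px [[0.029999999329447746, -0.23000000417232513], [-0.11999999731779099, 0.23000000417232513], [-0.009999999776482582, 0.0]]
s19 [ 0.00515544 -0.7956337 ]
s20 [-0.0007731 -0.763111 ]
s21 [ 0.05194515 -0.731938  ]
```

The corner is firm, with a dip ≤0.1 mm by image shift. Relieve the sideways force a touch, press a little firmer, and hold.

Emit:
carry_out(motion="1 0.4 0 0.4 0; 1 0 0 0.3 0; 1 0 0 0 0; 1 0 0 0 0; 1 0 0 0 0; 1 0 0 0 0; 1 0 0 0 0; 1 0 0 0 0")

```text
clock: 29.05
tcp_pos: [0.6155, 0.077, 0.0509]
orientation: [0.415, 3.113, 0.0]
contact_force: [-2.2, -0.7, 8.9]
grip_width: -0.0
```

```bash
python3 f.py s22; python3 shift.py s22
```

```text
-1.92 [-2.2  -0.75  8.95] [0.6155 0.077  0.0509]
-2.22 [-2.38 -0.26  8.72] [0.6155 0.077  0.0509]
-2.66 [-2.93 -0.63  9.58]
s22 worn plate, +y plate, far -y plate shifts px [[0.029999999329447746, -0.1899999976158142], [-0.12999999523162842, 0.23999999463558197], [0.009999999776482582, 0.019999999552965164]]
```

9 N held for about 1 s. The TCP sank only 0.1 mm and the image shift is unchanged, so the corner no longer dips. Let go and look.

Emit:
carry_out(motion="1 0 0 -3 0; 1 0 0 -20 0; 1 0 0 -40 0; 1 20 0 -40 0; 1 40 0 0 0; 1 40 0 0 0; 1 0 0 0 0; 1 0 0 0 0")

```text
clock: 30.15
tcp_pos: [0.5198, 0.1033, 0.154]
orientation: [0.415, 3.112, 0.001]
contact_force: [-0.2, 0.1, 0.1]
grip_width: 0.0003
```

```bash
python3 f.py s23; python3 shift.py s19 s23; python3 - <<'E'
from h import *
p=camera_params("wrist");w=grab_frame("wrist");t=grab_frame("top");cv2.imwrite("pics/w23.png",w[:,:,::-1]);cv2.imwrite("pics/t23.png",t[:,:,::-1])
json.dump({k:np.array(v).tolist() for k,v in p.items()},open("w23.json","w"))
a=cv2.imread('pics/s23.png')[200:300,220:340]; cv2.imwrite('pics/s23c.png',cv2.resize(a,None,fx=6,fy=6,interpolation=cv2.INTER_CUBIC))
E
```

```text
-0.19 [-0.16  0.13  0.06] [0.5198 0.1033 0.154 ]
0.44 [0.48 0.1  0.03] [0.52   0.1031 0.1537]
0.19 [ 0.2  -0.02  0.42]
s19 worn plate, +y plate, far -y plate shifts px [[-0.05999999865889549, -0.2199999988079071], [-0.15000000596046448, 0.3700000047683716], [-0.05999999865889549, -0.019999999552965164]]
s23 worn plate, +y plate, far -y plate shifts px [[-0.05000000074505806, -0.2199999988079071], [-0.1599999964237213, 0.23999999463558197], [-0.05000000074505806, -0.019999999552965164]]
```

View pics/s23c.png

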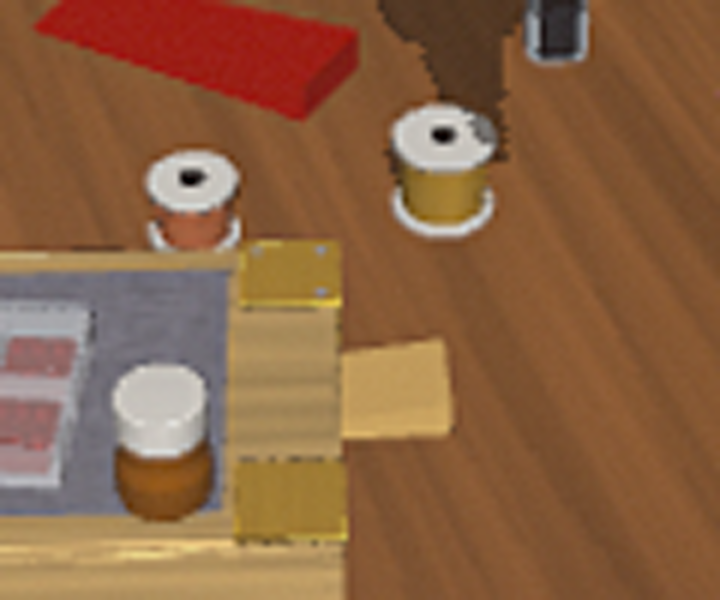

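View pics/w23.png

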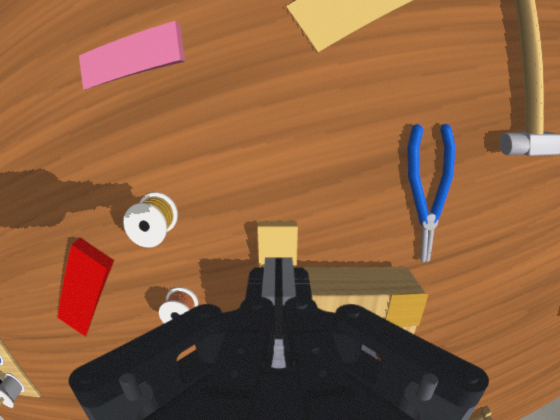

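```bash
python3 - <<'E'
from h import *
for n,c in(("w19",[(257,169),(300,168.5)]),("w23",[(258,226),(297,226)])):
    p={k:np.array(v) for k,v in json.load(open(n+".json")).items()}
    A=[onplane(p,x,.0165,True)[:2] for x in c]; b=(A[0]+A[1])/2; v=(A[1]-A[0]); print(n,"w",np.linalg.norm(v),"butt",b)
    v/=np.linalg.norm(v); u=np.array([v[1],-v[0]]); f=np.array([.6171,.0758])-b; print("ang",np.arctan2(u[1],u[0]),"chest x in wedge",f@u-.06,"y",f@v)
s=camera_params("side"); F=lambda a:(220+(a[0]+.5)/6-.5,200+(a[1]+.5)/6-.5)
b=(onplane(s,F((443,341)),.0165)+onplane(s,F((452,436)),0))[:2]/2; print("side butt",b)
print(r.get_obs()['clock'])
E
```

```text
w19 w 0.03932691184978485 butt [0.55577377 0.09222631]
ang -0.2544328615331263 chest x in wedge 0.0034863548954980478 y -0.0004618847369149984
w23 w 0.0389824063458263 butt [0.55564957 0.09281991]
ang -0.26478422557103487 chest x in wedge 0.0037629505770541694 y -0.00034510577224263026
side butt [0.55582305 0.09392042]
30.35
```

All views agree: the foot is 56 mm in from the thin end and 0–2 mm off the middle line. The chest is in place and the arm is clear, so I'll hand in.

```bash
python3 -c "
from bench import r
print(r.hand_in())"
```

```text
the job is handed in; nothing more can be done
None
```

The wedge is snug under the worn foot, the corner held firm under a press, and the job was handed in at about 30 s. No verdict was reported.

**What I did:**
- I chose the smaller pale wedge.
- I pushed it with the fingertips, turning it about 0.09 rad so it aimed at the foot.
- I slid it in until the push rose to about 4 N.
- I pressed the brass corner at 6–9 N for about 2 s, then let go and moved clear.

**Last checks:**
- **Wedge:** the foot is about 56 mm in from the thin end. It is about 0.5 mm off the middle line in the wrist view; the side view put the butt about 1 mm to the side of that. The wedge did not shift during the press.
- **Corner:** raising the press from 5.7 to 9 N let it sink only about 0.1 mm.
- **Chest:** it moved less than about 0.3 mm in the side picture, and the force reading was back to zero after release.

**What went wrong or disagreed:**
- **First push missed:** the real fingertips sit about 20 mm behind the stated TCP, so the first push passed over the wedge without touching it. I re-found the height from the pictures and by going down in small steps.
- **Foot position:** the top/side and wrist estimates differed by about 4 mm, and I used the wrist one.
- **Corner height:** I judged it only from image shifts against the start picture. The +y and worn-corner plates showed offsets of about 0.2 px even before the wedge touched, which I took to be lighting.

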